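# Stop the vibration tester, clear its pots into a stack, reset the stop

### The job

Lock the vibration tester off by pushing its mushroom stop button fully down until it latches, and only then take the two parts pots off the tester's plate and set them, one after the other, without dropping them, upright and fully home inside the pot on the rubber mat, so that all three make one nested stack there. With the stack made, twist the mushroom clockwise about as far as it goes and let go of it there, so that it springs back up (do not pull it). Leave the other things on the bench where they are.

Things in the scene. Friction and masses are not known exactly. Their poses are not given: they have to be found in the camera images.
- stop_box: the stop station: grey steel box 120 x 120 x 60 mm fixed to the bench, with the mushroom stop button in the middle of its top. Origin: centre of its underside. Its place and yaw vary. It may stand left, in the middle or right
- stop_top (a point): centre of the top of the mushroom, 112 mm over the bench when up, 102 mm when pressed. The mushroom is a round cap 60 mm in diameter, axis vertical: the straight side to grip is 18 mm high (8 to 26 mm below this point), the rest a low dome; its flat underside lies 28 mm below this point, 24 mm over the box's top when up and 14 mm when pressed, with a thin stem below
- stop_press (a joint): how far the mushroom is pressed, m: 0 up, 0.010 fully down. It pushes back with about 5 N at first; past the middle of its travel it snaps down by itself and stays latched
- stop_turn (a joint): twist of the mushroom, rad: 0 at rest to 0.9 at its stop, clockwise seen from above. A spring (up to about 0.4 N m) turns it back when let go. Latched, it is pushed up again once twisted past about 0.55 rad; gripping fingers may hold it down until they open: twist to about 0.8, then let go
- shaker: the vibration tester: black base with a flat aluminium plate 140 (its x) x 190 (its y) mm, top 50 mm over the bench, fixed. Origin: centre of its underside. Two pots stand on the plate, side by side along its y axis, 90 to 115 mm apart between centres: room for fingers is along its x axis
- pot_a: one of the two grey plastic parts pots on the tester's plate (all three pots are alike), 82 mm high, 70 g, open; origin: centre of its underside. Foot 40 mm wide, 54 mm at 50 mm height; above that a straight collar 64 mm in diameter, to be gripped from outside; mouth 58 mm wide. Nested fully home, the collar rests on the other pot's rim, underside 32 mm above the other's underside
- pot_b: the other pot on the tester's plate, same as pot_a, at the plate's +y end (pot_a at its -y end)
- pot_base: the pot that stands on the rubber mat, same as pot_a; the stack is built in it and stays on the mat
- mat: black rubber mat 150 (its x) x 200 (its y) x 3 mm, fixed on the bench, origin: centre of its underside. pot_base stands on its -y half, the solder reel on its +y half
- solder_reel: bystander: reel of solder, 54 mm in diameter, 45 mm high, upright on the mat; origin: centre of its underside
- wire_reel: bystander: reel of copper wire, 42 mm in diameter, 40 mm high, upright on the bench; origin: centre of its underside
- screwdriver: bystander: black screwdriver 170 mm long lying along its x, origin at its underside
- power_brick: bystander: black power adapter 75 x 160 x 38 mm at the back; origin: centre of its underside
- circuit_board: bystander: circuit board 110 x 150 mm with parts up to 36 mm high, at the back; origin: centre of its underside
- multimeter: bystander: grey hand multimeter 150 x 75 x 34 mm, lying nearest to the robot; origin: centre of its underside
There are look-alikes about, which are no part of the job. Leave any red look-alike of the pot_b alone.

How it is judged:
By the outcome, as a careful person would: the job done as asked, in the order asked, and still so for the second after the job is handed in, with the robot touching nothing.
It also fails if it takes over 72 s, if anything falls off the work surface, if the arm or the gripper's body presses on something with over 40 N, if the wrist force passes 120 N, or if a joint passes its speed limit or range.

### The arm

A 6-joint arm with a two-finger parallel gripper is mounted at the origin on the work surface. World frame = base frame: x ahead of the robot, y to its left, z up, the work surface at z = 0. Lengths are in m, angles in rad, forces in N, time in s.
With the tool pointing down it reaches from about 0.275 to 1 m from the base axis. Payload 8.4 kg.
Tool frame: the origin (TCP) lies at the very end of the fingers, on their centre line; the grasp point (between the pads) lies 19 mm behind it; z points along the fingers, y is the direction in which the jaws open and shut (so a half turn about z gives the same grasp; the last joint's range is limited). The gripper opens to 85 mm and grips with 20 to 120 N. Pads are 22 mm wide; open, the fingers measure 114 mm over their backs; the gripper's body (76 mm by 85 mm) begins 54 mm behind the grasp point. The pads swing forward as they close: fully open they stand 13 mm farther back than shut.
Start: joints at [1.235, 0.353, 1.633, -0, 1.155, -0.002], TCP at [0.205, 0.591, 0.231] pointing down, gripper open.
Joint ranges: [-2.63, 2.63], [-0.92, 2.1], [0.06, 2.66], [-1.3, 4.44], [0, 2.69], [-3.02, 3.02]. Speed limits (rad/s): [2.22, 2.22, 2.79, 3.14, 3.14, 3.14].

### API

Orientations are given as a unit quaternion [x, y, z, w].
In Python, from plant import * gives the robot as it stands.
- The arm moves only by the tool play_rows, never from a script. Its argument "moves" is a list of rows, each a list of 4 numbers: the shift along the tool's x, y, z each as a share of 0.3 m, from -1 to 1, then the turn about the tool's z as a share of 2 pi rad, from -1 to 1. In form: [[tx, ty, tz, twist], ...]. A call has 1 to 12 rows; each row is the pose to reach, as a shift and turn from the pose measured when the call began, along the tool's axes at that moment, turning the shorter way round; what a row does not reach only later rows make up. A row lasts 1/8 s, in which the tool goes at most 62.5 mm and 10.7 degrees, less where a joint would pass 70% of its speed; a pose out of reach is approached as far as the arm can. A call with a number of a shift or a turn outside -1 to 1 is refused whole. A call with a gripper value outside its range is refused whole. "fingers" is the gripper's target within -1 to 1 (fully open at 1, half-way at 0, shut at -1), set as the call begins (left out, the last holds). The fingers move at their own pace and stop on an object; "grip_force" is the grip in N (left out, the last holds). Time passes only in rows, so rows that repeat a pose let the fingers close. It gives the time, the measured TCP pose, the force and the opening at its end, in the units of the state.
- get_obs(): the state, without advancing time (a new reading comes with each control period).
- get_image(name): name is "scene" or "top" or "wrist"; returns a dict with "color" (420x560x3 uint8, red, green, blue), "z_map" (420x560 float32, m along the optical axis (not along the pixel's ray), 0 where there is no reading), "fx", "fy", "cx", "cy" (pixels), "R" (3x3) and "t" (3): a world point X has camera coordinates R X + t; the wrist camera has in their place "tool_from_camera" (4x4, takes a point from camera to tool coordinates, whose origin is the TCP and whose axes are the flange's). Camera axes: x right, y down, z forward; pixel columns grow to the right and rows downward; lengths in m; the calibration is good to about 2 mm. A picture is of the moment at which its call begins: read the wrist's pose just before it.
- sign_off(): hands the job in, once; it reports no verdict.
The state is a dict: "clock": time; "q": joint angles; "dq": joint speeds; "joint_efforts": joint torques, N m; "eef_pos": TCP position; "tcp_rot": TCP orientation; "ft_force": force on the tool from outside, world axes, zero at the start; "wrist_torque": the same for the moment, N m; "opening": opening from 0.0 (shut) to 1.0 (fully open).
Only numpy, scipy, OpenCV 4.12 (cv2) and the standard library are available. Lean on these libraries where they do the work, as an engineer would, in place of code of your own. Each camera call takes 0.05 s, during which the arm holds its last target. There are 200 camera calls.

## Working session

There is one attempt and no reset: what is moved stays moved. The work goes in short steps, Python scripts to look and compute and a tool call to move; the robot and the scene stay as the last step left them, time stands still between calls to the robot, and variables do not carry over. Pictures are saved under pics/ and viewed, about 8 in all and at most 12, crops included, and the job is handed in when it is done.

Besides the shell and the picture viewer there is one more tool, called after "Call:" as name(argument=value, ...), one argument or row to a line, values as JSON. play_rows: Moves the arm, as the interface text tells. Its arguments: {"type":"object","properties":{"moves":{"type":"array","items":{"type":"array","items":{"type":"number"}}},"fingers":{"type":"number"},"grip_force":{"type":"number"}},"required":["moves"]}

```bash
mkdir -p pics; ls; cat > h.py <<'E'
import numpy as np, cv2
from plant import *
def cloud(im):
    z=im["z_map"]; v,u=np.mgrid[:z.shape[0],:z.shape[1]]
    P=np.stack([(u-im["cx"])/im["fx"]*z,(v-im["cy"])/im["fy"]*z,z],-1)
    W=(P-im["t"])@im["R"]; W[z==0]=np.nan
    return W
def save(im,n): cv2.imwrite("pics/"+n,im["color"][:,:,::-1])
E
python3 - <<'E'
from h import *
o=get_obs();print(o)
a=get_image("top");b=get_image("scene")
np.savez("i.npz",t=a["color"],tw=cloud(a),s=b["color"],sw=cloud(b))
for i in(a,b): print(-i["R"].T@i["t"],i["R"][2],i["fx"])
save({"color":np.hstack([a["color"]])},"top.png");save(b,"scene.png")
E
```

```text
pics
{'clock': 0.0, 'q': array([ 1.23459820e+00,  3.53672670e-01,  1.63415973e+00,  1.97596165e-05,
        1.15519521e+00, -2.40467067e-03]), 'dq': array([-1.77143851e-03, -1.58507208e-04,  1.43101584e-03,  2.59877726e-05,
       -2.30806675e-03,  4.87848035e-04]), 'joint_efforts': array([ 2.03738961e-05, -6.05249763e+01, -3.42074382e+01, -2.54213239e-05,
        9.14315024e-03,  9.20016362e-06]), 'eef_pos': array([0.20460322, 0.59004116, 0.23053542]), 'tcp_rot': array([ 1.66126900e-01,  9.86104121e-01, -7.05695699e-04, -1.29796993e-04]), 'ft_force': array([-0.2371248 , -0.03389884, -0.26300379]), 'wrist_torque': array([ 0.00484829, -0.01033989,  0.01083966]), 'opening': 0.9993625522435208}
[0.37037574 0.03956256 1.38590144] [ 0.11075731  0.02425031 -0.99355158] 429.2622023400498
[ 1.099326   -0.20969931  0.84618497] [-0.58684893  0.28031472 -0.75962622] 397.40196349228177
```

View pics/top.png

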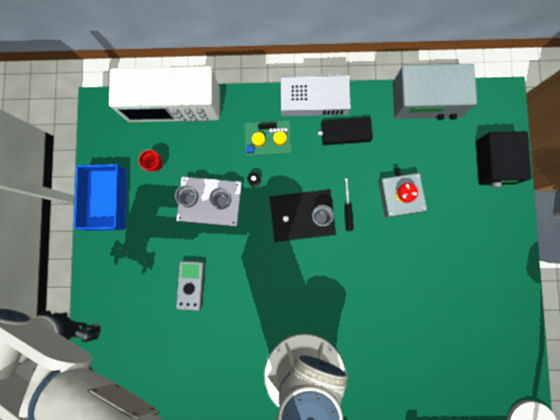

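View pics/scene.png

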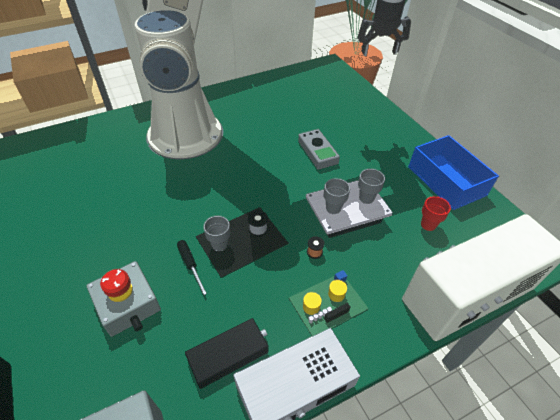

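The top view shows the red mushroom at (407,192) on its grey box and grey pots at (186,197) and (220,199) on the plate. The base pot is at (322,215) on the mat. The red look-alike pot at (150,160) stays put. Next I measure these with the depth map.

```bash
cat >> h.py <<'E'
def circ(W,zlo,zhi,c,r=.06):
    m=(W[...,2]>zlo)&(W[...,2]<zhi)&(np.hypot(W[...,0]-c[0],W[...,1]-c[1])<r)
    return m
E
python3 - <<'E'
from h import *
d=np.load("i.npz")
for n,W,px in(("top",d["tw"],dict(stop=(407,192),p1=(186,192),p2=(220,194),base=(322,211),board=(180,222),shk2=(205,215),mat=(300,235))),("scene",d["sw"],dict(stop=(117,280),base=(217,222)))):
    for k,(u,v) in px.items(): print(n,k,W[v,u].round(3))
W=d["tw"];S=d["sw"];C=d["t"].astype(int)
def fit(m,W,name):
    p=W[m][:,:2]
    if len(p)<5: print(name,len(p));return
    (c,r)=cv2.minEnclosingCircle(p.astype(np.float32)); print(name,len(p),np.round(c,3),round(r,3),"med",p.mean(0).round(3),"z",np.median(W[m][:,2]).round(3))
for nm,c,z in(("p1",W[197,186],.132),("p2",W[199,220],.132),("base",W[215,322],.085)):
    for q,X in(("top",W),("scene",S)): fit(circ(X,z-.012,z+.008,c,.07),X,nm+q)
T=d["t"].astype(int); m=(T[...,0]>140)&(T[...,1]<80)&circ(W,.08,.13,W[192,407]); fit(m,W,"stop top")
T=d["s"].astype(int); m=(T[...,0]>140)&(T[...,1]<80)&circ(S,.08,.13,W[192,407]); fit(m,S,"stop scene")
# boxes
for nm,c,lo,hi,r in(("box",W[192,407],.05,.068,.1),("plate",W[200,208],.04,.058,.14)):
    for X in(W,S):
        m=circ(X,lo,hi,c,r); print(nm,[np.round(t,3) for t in cv2.minAreaRect(X[m][:,:2].astype(np.float32))])
o=cv2.resize(d["t"][100:260,130:450,::-1],None,fx=2.5,fy=2.5,interpolation=cv2.INTER_CUBIC);cv2.imwrite("pics/c.png",o)
E
```

```text
top stop [ 0.552 -0.313  0.106]
top p1 [0.569 0.359 0.075]
top p2 [0.561 0.253 0.072]
top base [ 0.508 -0.065  0.021]
top board [ 0.482  0.396 -0.   ]
top shk2 [0.498 0.303 0.055]
top mat [0.433 0.006 0.004]
scene stop [ 0.561 -0.311  0.114]
scene base [ 0.462 -0.053  0.063]
p1top 108 [0.55  0.348] 0.032 med [0.55  0.348] z 0.13
p1scene 213 [0.551 0.345] 0.033 med [0.552 0.344] z 0.128
p2top 114 [0.549 0.271] 0.056 med [0.544 0.262] z 0.131
p2scene 275 [0.55  0.269] 0.058 med [0.546 0.258] z 0.128
basetop 79 [ 0.489 -0.06 ] 0.032 med [ 0.489 -0.06 ] z 0.084
basescene 224 [ 0.49  -0.064] 0.033 med [ 0.491 -0.063] z 0.081
stop top 233 [ 0.552 -0.315] 0.031 med [ 0.551 -0.312] z 0.11
stop scene 420 [ 0.553 -0.319] 0.03 med [ 0.558 -0.318] z 0.111
box [array([ 0.551, -0.316]), array([0.12 , 0.122]), np.float64(8.256)]
box [array([ 0.554, -0.318]), array([0.121, 0.12 ]), np.float64(7.886)]
plate [array([0.544, 0.284]), array([0.211, 0.145]), np.float64(84.341)]
plate [array([0.544, 0.29 ]), array([0.192, 0.143]), np.float64(84.744)]
```

View pics/c.png

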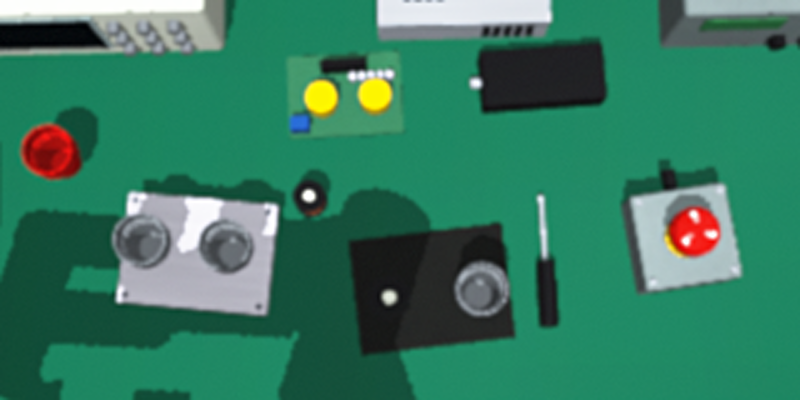

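```bash
cat >> h.py <<'E'
from scipy.spatial.transform import Rotation as Rn
def plan(x,y,z,yaw):
    "shares from the current pose to TCP x,y,z, tool y axis at yaw deg (world)"
    o=get_obs(); R=Rn.from_quat(o["tcp_rot"]).as_matrix()
    s=R.T@(np.array([x,y,z])-o["eef_pos"])/.3
    c=np.degrees(np.arctan2(R[1,1],R[0,1])); d=(c-yaw+180)%360-180
    n=np.ceil(np.linalg.norm(s)*.3/.0625)
    print("t",round(o["clock"],2),"tcp",o["eef_pos"].round(4),"yaw",c.round(1),"F",o["ft_force"].round(1),"open",round(o["opening"],3))
    print("shares",s.round(4),"twist",round(d/360,4),"rows",n,np.ceil(abs(d)/10.7))
E
python3 - <<'E'
from h import *
plan(.5525,-.3165,.16,-5.5)
d=np.load("i.npz")
for W in(d["tw"],d["sw"]):
  for c in((.55,.347),(.541,.25),(.49,-.062)):
    z=.13 if c[1]>0 else .083
    p=W[circ(W,z-.008,z+.007,c,.045)][:,:2].astype(np.float32); print(cv2.minEnclosingCircle(p),len(p))
  for k,c in(("solder",(.49,.03)),("wire",(.6,.165))):
    m=circ(W,.03,.06,c,.05);print(k,W[m].mean(0).round(3),m.sum())
E
```

```text
t 0.1 tcp [0.2046 0.5901 0.2306] yaw 70.9 F [-0.3 -0.  -1.2] open 0.997
shares [-2.0856 -2.4749  0.2386] twist 0.2122 rows 16.0 8.0
((0.5506269931793213, 0.3476315140724182), 0.03219597414135933) 99
((0.5420501828193665, 0.24786286056041718), 0.032238055020570755) 84
((0.48855045437812805, -0.060116466134786606), 0.03198101744055748) 75
solder [0.483 0.053 0.048] 233
wire [0.605 0.17  0.043] 200
((0.5512223839759827, 0.3449079692363739), 0.03333740308880806) 183
((0.5431102514266968, 0.24463202059268951), 0.03270787000656128) 190
((0.4904060661792755, -0.0640958845615387), 0.03318421542644501) 190
solder [0.486 0.049 0.046] 306
wire [0.605 0.171 0.043] 333
```

Call:
play_rows(
  moves=[
    [-0.12,-0.14,0,0],
    [-0.24,-0.28,0,0],
    [-0.36,-0.43,0,0],
    [-0.48,-0.57,0,0],
    [-0.6,-0.71,0,0],
    [-0.72,-0.86,0,0],
    [-0.83,-0.99,0,0],
  ],
  fingers=-1,
)

```text
clock: 0.98
eef_pos: [0.3427, 0.226, 0.2309]
tcp_rot: [0.166, 0.986, -0.001, -0.0]
ft_force: [0.7, 0.7, 0.6]
opening: 0.002
```

Call:
play_rows(
  moves=[
    [-0.12,-0.14,0,0],
    [-0.24,-0.28,0,0],
    [-0.36,-0.43,0,0],
    [-0.48,-0.57,0,0],
    [-0.6,-0.71,0,0],
    [-0.72,-0.86,0,0],
    [-0.83,-0.99,0,0],
  ],
)

```text
clock: 1.85
eef_pos: [0.4808, -0.1383, 0.2312]
tcp_rot: [0.166, 0.986, -0.001, -0.0]
ft_force: [0.4, 1.8, -0.7]
opening: -0.001
```

```bash
python3 -c "
from h import *
plan(.5525,-.317,.15,-5.5)"
```

```text
t 1.85 tcp [ 0.4808 -0.1383  0.2312] yaw 70.8 F [ 0.4  1.8 -0.7] open -0.001
shares [-0.4212 -0.4839  0.2713] twist 0.212 rows 4.0 8.0
```

Call:
play_rows(
  moves=[
    [-0.1,-0.12,0,0.027],
    [-0.2,-0.24,0.05,0.054],
    [-0.3,-0.36,0.1,0.08],
    [-0.42,-0.484,0.15,0.107],
    [-0.42,-0.484,0.2,0.134],
    [-0.42,-0.484,0.25,0.16],
    [-0.42,-0.484,0.271,0.186],
    [-0.42,-0.484,0.271,0.212],
    [-0.421,-0.484,0.271,0.212],
  ],
)

```text
clock: 2.98
eef_pos: [0.5522, -0.3169, 0.1496]
tcp_rot: [0.74, 0.673, -0.001, -0.0]
ft_force: [0.5, 0.1, 0.5]
opening: 0.005
```

```bash
cat >> h.py <<'E'
def wcloud(im,o):
    z=im["z_map"]; v,u=np.mgrid[:z.shape[0],:z.shape[1]]
    P=np.stack([(u-im["cx"])/im["fx"]*z,(v-im["cy"])/im["fy"]*z,z],-1)
    T=im["tool_from_camera"]; P=P@T[:3,:3].T+T[:3,3]
    W=P@Rn.from_quat(o["tcp_rot"]).as_matrix().T+o["eef_pos"]; W[z==0]=np.nan
    return W
E
python3 -c "
from h import *
plan(.5525,-.317,.114,-5.5)
o=get_obs();i=get_image('wrist');W=wcloud(i,o);save(i,'w1.png')
C=i['color'].astype(int);m=(C[...,0]>120)&(C[...,1]<70)&(W[...,2]>.06)&(W[...,2]<.125)
p=W[m];print(m.sum(),cv2.minEnclosingCircle(p[:,:2].astype(np.float32)),p[:,2].max(),np.nanpercentile(p[:,2],98))
m=circ(W,.075,.13,(.5525,-.317),.05);p=W[m];print(m.sum(),cv2.minEnclosingCircle(p[:,:2].astype(np.float32)),np.percentile(p[:,2],[2,50,98]))
"
```

```text
t 2.98 tcp [ 0.5522 -0.3169  0.1496] yaw -5.4 F [0.5 0.1 0.5] open 0.005
shares [-0.0003  0.001   0.1188] twist 0.0002 rows 1.0 1.0
5372 ((0.5511314272880554, -0.31523099541664124), 0.029118897393345833) 0.11356771942686943 0.11174332654572366
6279 ((0.5510442852973938, -0.3162616193294525), 0.02995978854596615) [0.09143554 0.10939835 0.11190216]
```

View pics/w1.png

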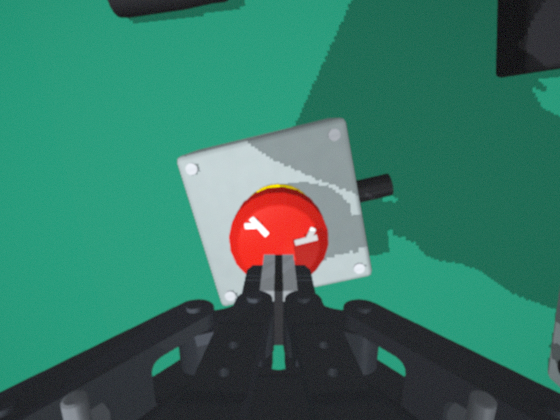

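The wrist view shows the cap at (278,235) with the shut fingers above its middle, which agrees with the top view (0.5515, -0.3165). I'll press down slowly.

Call:
play_rows(
  moves=[
    [0,0.001,0.06,0],
    [0,0.001,0.11,0],
    [0,0.001,0.122,0],
    [0,0.001,0.13,0],
    [0,0.001,0.138,0],
    [0,0.001,0.146,0],
    [0,0.001,0.152,0],
    [0,0.001,0.155,0],
    [0,0.001,0.155,0],
  ],
)

```text
clock: 4.15
eef_pos: [0.5526, -0.317, 0.1033]
tcp_rot: [0.739, 0.674, -0.001, 0.0]
ft_force: [0.4, -0.7, -0.3]
opening: -0.0
```

```bash
python3 -c "
from h import *
plan(.5525,-.317,.1015,-5.5)"
```

```text
t 4.15 tcp [ 0.5526 -0.317   0.1033] yaw -5.3 F [ 0.4 -0.7 -0.3] open -0.0
shares [ 0.     -0.0005  0.006 ] twist 0.0006 rows 1.0 1.0
```

Call:
play_rows(
  moves=[
    [0,0,0.003,0],
    [0,0,0.006,0],
    [0,0,0.008,0],
  ],
)

```text
clock: 4.53
eef_pos: [0.553, -0.3172, 0.1019]
tcp_rot: [0.739, 0.674, -0.001, 0.001]
ft_force: [-2.0, 2.9, 11.3]
opening: -0.003
```

Call:
play_rows(
  moves=[
    [0,0,-0.1,0],
    [0,0,-0.2,0],
    [0,0,-0.3,0],
    [0,0,-0.35,0],
    [0,0,-0.35,0],
  ],
  fingers=1,
)

```text
clock: 5.15
eef_pos: [0.5535, -0.3173, 0.2076]
tcp_rot: [0.739, 0.674, -0.0, 0.001]
ft_force: [0.2, -0.6, -0.4]
opening: 1.004
```

```bash
python3 -c "
from h import *
o=get_obs();i=get_image('wrist');W=wcloud(i,o)
C=i['color'].astype(int);m=(C[...,0]>120)&(C[...,1]<70)&(W[...,2]>.06)&(W[...,2]<.125)
p=W[m];print(m.sum(),cv2.minEnclosingCircle(p[:,:2].astype(np.float32)),np.percentile(p[:,2],[50,98]))
plan(.5425,.246,.17,-5.5)"
```

```text
3613 ((0.5509024262428284, -0.3150857388973236), 0.029076142236590385) [0.09936585 0.10181012]
t 5.2 tcp [ 0.5529 -0.317   0.2065] yaw -5.3 F [-0.2 -0.1 -0.5] open 0.999
shares [ 1.8656 -0.2072  0.1191] twist 0.0006 rows 10.0 1.0
```

Latched: with the tool clear, the cap top reads 0.102. On to the nearer pot.

Call:
play_rows(
  moves=[
    [0.19,-0.02,0,0],
    [0.38,-0.04,0,0],
    [0.57,-0.06,0,0],
    [0.76,-0.08,0,0],
    [0.93,-0.1,0,0],
  ],
)

```text
clock: 5.82
eef_pos: [0.5476, -0.0344, 0.2045]
tcp_rot: [0.739, 0.674, -0.001, -0.0]
ft_force: [-0.0, -0.9, -0.4]
opening: 0.999
```

Call:
play_rows(
  moves=[
    [0.19,-0.02,0,0],
    [0.38,-0.04,0,0],
    [0.57,-0.06,0,0],
    [0.76,-0.08,0,0],
    [0.93,-0.1,0,0],
    [0.93,-0.1,0,0],
  ],
)

```text
clock: 6.58
eef_pos: [0.5423, 0.2491, 0.2025]
tcp_rot: [0.738, 0.675, -0.002, -0.001]
ft_force: [0.1, -0.8, 0.4]
opening: 1.0
```

```bash
cat >> h.py <<'E'
def ring(c,zr,r=.045,n=None):
    "rim centre seen from the wrist: points within 8 mm of height zr near c"
    o=get_obs();i=get_image('wrist');W=wcloud(i,o)
    p=W[circ(W,zr-.006,zr+.006,c,r)];q=p[:,:2].astype(np.float32)
    print("ring",cv2.minEnclosingCircle(q),len(q),"z",np.percentile(p[:,2],[50,95]).round(4))
    if n: save(i,n)
E
python3 -c "
from h import *
ring((.5425,.246),.132,n='w2.png')
plan(.5425,.246,.095,-5.5)"
```

```text
ring ((0.5415807366371155, 0.2469915896654129), 0.03213128075003624) 1532 z [0.1306 0.1319]
t 6.62 tcp [0.5423 0.2472 0.2025] yaw -5.1 F [ 0.  -0.2 -0.3] open 1.003
shares [-0.0029  0.0028  0.3582] twist 0.0011 rows 2.0 1.0
```

View pics/w2.png

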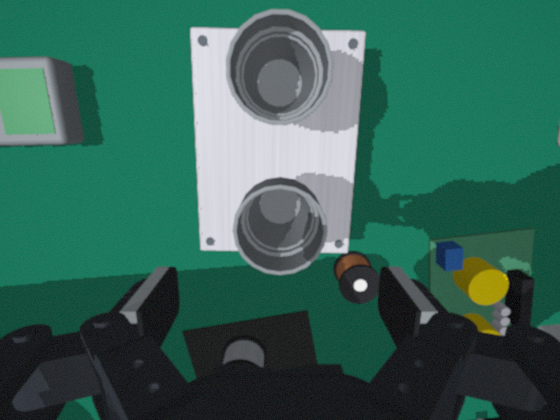

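The wrist view shows the grey pot at (280,225), well between the fingers, with its partner at (278,65). The wire reel at (352,272) is clear of the fingers. I'll descend and grip.

Call:
play_rows(
  moves=[
    [-0.002,0,0.12,0],
    [-0.002,0,0.24,0],
    [-0.002,0,0.31,0],
    [-0.002,0,0.358,0],
    [-0.002,0,0.358,0],
  ],
)

```text
clock: 7.25
eef_pos: [0.541, 0.2452, 0.0939]
tcp_rot: [0.738, 0.675, -0.004, -0.001]
ft_force: [0.1, 0.2, -0.7]
opening: 0.999
```

Call:
play_rows(
  moves=[
    [0,0,0,0],
    [0,0,0,0],
    [0,0,0,0],
    [0,0,0,0],
    [0,0,0,0],
  ],
  fingers=-1,
  grip_force=30,
)

```text
clock: 7.88
eef_pos: [0.5417, 0.2453, 0.095]
tcp_rot: [0.738, 0.675, -0.003, -0.001]
ft_force: [-0.6, -1.2, 6.1]
opening: 0.754
```

Call:
play_rows(
  moves=[
    [0,0,-0.03,0],
    [0,0,-0.1,0],
    [0,0,-0.25,0],
    [0,0,-0.4,0],
    [0,0,-0.4,0],
  ],
)

```text
clock: 8.5
eef_pos: [0.5445, 0.2468, 0.2194]
tcp_rot: [0.738, 0.675, 0.001, 0.0]
ft_force: [0.5, 0.2, -1.5]
opening: 0.749
```

```bash
python3 -c "
from h import *
i=get_image('wrist');save(i,'w3.png')
plan(.489,-.062,.215,-5.5)"
```

```text
t 8.55 tcp [0.5432 0.2462 0.217 ] yaw -5.1 F [-0.2  0.1  0. ] open 0.757
shares [-1.0394 -0.0879  0.0086] twist 0.001 rows 6.0 1.0
```

View pics/w3.png

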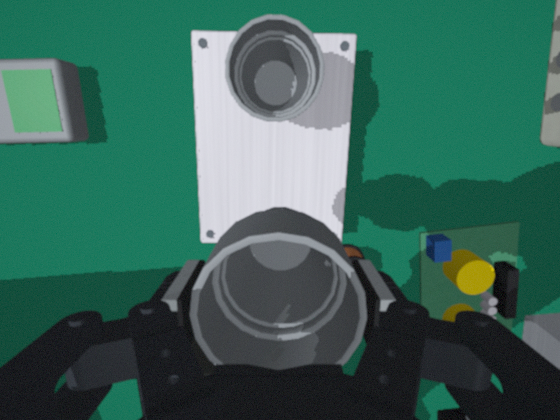

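The pot is held at opening 0.75, which matches 64 mm. Its rim sits centred in the jaws at (280,300). I'll carry it over to the base pot.

Call:
play_rows(
  moves=[
    [-0.1,-0.01,0,0],
    [-0.25,-0.02,0,0],
    [-0.42,-0.035,0,0],
    [-0.6,-0.05,0,0],
    [-0.78,-0.07,0,0],
    [-0.92,-0.08,0,0],
    [-0.99,-0.088,0,0],
    [-0.99,-0.088,0,0],
  ],
)

```text
clock: 9.55
eef_pos: [0.4892, -0.0483, 0.2165]
tcp_rot: [0.739, 0.674, -0.002, -0.001]
ft_force: [-0.3, -0.5, -1.4]
opening: 0.752
```

```bash
python3 -c "
from h import *
plan(.489,-.063,.15,-5.5)
a=get_image('scene');W=cloud(a)
for z in(.083,.25,.254):
  p=W[circ(W,z-.006,z+.006,(.49,-.052),.05)]; print(z,len(p),p.mean(0) if len(p) else '',cv2.minEnclosingCircle(p[:,:2].astype(np.float32)) if len(p) else '')
o=get_obs();i=get_image('wrist');W=wcloud(i,o);m=circ(W,.22,.28,o['eef_pos'][:2],.05);p=W[m];print(len(p),np.percentile(p[:,2],[5,50,95,99]));q=p[p[:,2]>np.percentile(p[:,2],95)-.006];print(cv2.minEnclosingCircle(q[:,:2].astype(np.float32)))
"
```

```text
t 9.55 tcp [ 0.4892 -0.0483  0.2165] yaw -5.3 F [-0.3 -0.5 -1.4] open 0.752
shares [-0.0487  0.0048  0.2217] twist 0.0007 rows 2.0 1.0
0.083 171 [ 0.49081142 -0.06318962  0.0827137 ] ((0.49006709456443787, -0.064246267080307), 0.03296933323144913)
0.25 150 [ 0.49912897 -0.05740924  0.2503811 ] ((0.4925365447998047, -0.05168851837515831), 0.04387131705880165)
0.254 111 [ 0.49660807 -0.05746378  0.25214454] ((0.4925365447998047, -0.05168851837515831), 0.04387131705880165)
24615 [0.2232463  0.24719942 0.27563528 0.27759183]
((0.4896058738231659, -0.047085441648960114), 0.050081461668014526)
```

Call:
play_rows(
  moves=[
    [-0.049,0.003,0.05,0],
    [-0.049,0.003,0.15,0],
    [-0.049,0.003,0.25,0],
    [-0.049,0.003,0.33,0],
    [-0.049,0.003,0.385,0],
    [-0.049,0.003,0.41,0],
    [-0.049,0.003,0.425,0],
    [-0.049,0.003,0.435,0],
    [-0.049,0.003,0.435,0],
  ],
)

```text
clock: 10.78
eef_pos: [0.4893, -0.0618, 0.0867]
tcp_rot: [0.738, 0.675, -0.001, -0.0]
ft_force: [0.2, -0.2, -1.1]
opening: 0.759
```

```bash
python3 -c "
from h import *
plan(.489,-.063,.080,-5.5)
"
```

```text
t 10.78 tcp [ 0.4893 -0.0618  0.0867] yaw -5.2 F [ 0.2 -0.2 -1.1] open 0.759
shares [-0.0041 -0.0005  0.0222] twist 0.0009 rows 1.0 1.0
```

Call:
play_rows(
  moves=[
    [0,0,0.006,0],
    [0,0,0.012,0],
    [0,0,0.018,0],
    [0,0,0.018,0],
    [0,0,0.018,0],
  ],
)

```text
clock: 11.4
eef_pos: [0.4892, -0.0618, 0.0812]
tcp_rot: [0.738, 0.675, -0.001, -0.001]
ft_force: [0.5, -0.4, -0.9]
opening: 0.754
```

Call:
play_rows(
  moves=[
    [0,0,0.003,0],
    [0,0,0.006,0],
    [0,0,0.006,0],
  ],
)

```text
clock: 11.78
eef_pos: [0.4887, -0.0622, 0.0801]
tcp_rot: [0.738, 0.675, -0.002, -0.001]
ft_force: [-6.1, -3.0, 12.4]
opening: 0.751
```

Contact came at TCP 0.080, where the pot should be home. I'll release, rise and check.

Call:
play_rows(
  moves=[
    [0,0,-0.002,0],
    [0,0,-0.002,0],
    [0,0,-0.002,0],
    [0,0,-0.002,0],
  ],
  fingers=1,
)

```text
clock: 12.28
eef_pos: [0.4887, -0.0621, 0.0806]
tcp_rot: [0.738, 0.675, -0.002, -0.001]
ft_force: [0.0, -0.0, 1.0]
opening: 1.0
```

Call:
play_rows(
  moves=[
    [0,0,-0.05,0],
    [0,0,-0.15,0],
    [0,0,-0.3,0],
    [0,0,-0.4,0],
    [0,0,-0.45,0],
    [0,0,-0.45,0],
  ],
)

```text
clock: 13.02
eef_pos: [0.4897, -0.0619, 0.2165]
tcp_rot: [0.738, 0.675, -0.001, -0.0]
ft_force: [-0.3, 0.5, -0.7]
opening: 1.005
```

```bash
python3 -c "
from h import *
ring((.489,-.062),.117,n='w4.png')
plan(.5505,.3465,.215,-5.5)
"
```

```text
ring ((0.4879818856716156, -0.06058370694518089), 0.032102737575769424) 1175 z [0.1157 0.1169]
t 13.07 tcp [ 0.489  -0.0618  0.2153] yaw -5.1 F [-0.3  0.2  0.1] open 1.001
shares [ 1.3741  0.0824 -0.0017] twist 0.001 rows 7.0 1.0
```

View pics/w4.png

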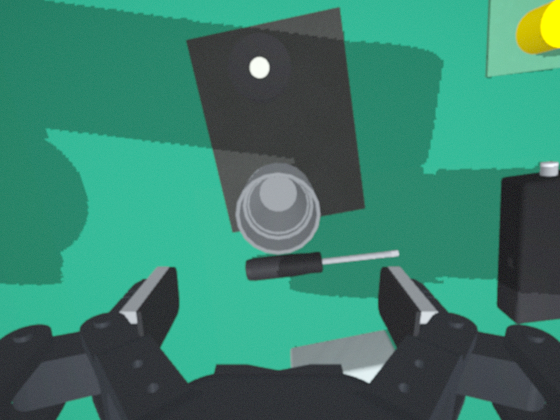

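The view shows one nested stack at (278,205), upright on the mat. Its rim is at 0.117, so it is home, with its centre at (0.488, -0.061). Now the second pot.

Call:
play_rows(
  moves=[
    [0.14,0.01,0,0],
    [0.3,0.02,0,0],
    [0.48,0.03,0,0],
    [0.66,0.04,0,0],
    [0.84,0.05,0,0],
    [0.98,0.059,0,0],
  ],
)

```text
clock: 13.82
eef_pos: [0.5321, 0.2312, 0.2127]
tcp_rot: [0.738, 0.675, -0.003, -0.001]
ft_force: [-0.1, -0.5, -0.3]
opening: 1.003
```

Call:
play_rows(
  moves=[
    [0.15,0.01,0,0],
    [0.28,0.018,0,0],
    [0.37,0.022,0.01,0],
    [0.394,0.0235,0.02,0],
    [0.394,0.0235,0.02,0],
    [0.394,0.0235,0.02,0],
  ],
)

```text
clock: 14.58
eef_pos: [0.5495, 0.3471, 0.2063]
tcp_rot: [0.738, 0.675, -0.004, -0.001]
ft_force: [-1.0, -0.2, 0.7]
opening: 1.003
```

```bash
python3 -c "
from h import *
ring((.5505,.3465),.132)
plan(.5505,.3465,.095,-5.5)
"
```

```text
ring ((0.5498210787773132, 0.3473437428474426), 0.032121967524290085) 1482 z [0.1307 0.1319]
t 14.62 tcp [0.5496 0.3472 0.2065] yaw -5.1 F [-0.2  0.4  0.1] open 1.002
shares [-0.0006  0.0054  0.3715] twist 0.001 rows 2.0 1.0
```

Call:
play_rows(
  moves=[
    [0.001,0.002,0.12,0],
    [0.001,0.002,0.24,0],
    [0.001,0.002,0.32,0],
    [0.001,0.002,0.371,0],
    [0.001,0.002,0.371,0],
  ],
)

```text
clock: 15.25
eef_pos: [0.5492, 0.3464, 0.0946]
tcp_rot: [0.738, 0.674, -0.004, -0.001]
ft_force: [-0.0, 0.1, 0.3]
opening: 1.003
```

Call:
play_rows(
  moves=[
    [0,0,0,0],
    [0,0,0,0],
    [0,0,0,0],
    [0,0,0,0],
    [0,0,0,0],
  ],
  fingers=-1,
)

```text
clock: 15.88
eef_pos: [0.55, 0.3468, 0.0961]
tcp_rot: [0.738, 0.675, -0.003, -0.001]
ft_force: [-0.5, -0.7, 7.5]
opening: 0.747
```

Call:
play_rows(
  moves=[
    [0,0,-0.03,0],
    [0,0,-0.1,0],
    [0,0,-0.25,0],
    [0,0,-0.4,0],
    [0,0,-0.42,0],
    [0,0,-0.42,0],
  ],
)

```text
clock: 16.62
eef_pos: [0.5506, 0.3471, 0.2224]
tcp_rot: [0.738, 0.675, -0.003, -0.001]
ft_force: [0.2, -0.2, -1.4]
opening: 0.748
```

```bash
python3 -c "
from h import *
plan(.4885,-.0615,.22,-5.5)"
```

```text
t 16.62 tcp [0.5506 0.3471 0.2224] yaw -5.2 F [ 0.2 -0.2 -1.4] open 0.748
shares [-1.3751 -0.0837  0.0122] twist 0.0009 rows 7.0 1.0
```

Call:
play_rows(
  moves=[
    [-0.1,-0.006,0,0],
    [-0.25,-0.015,0,0],
    [-0.42,-0.026,0,0],
    [-0.6,-0.037,0,0],
    [-0.78,-0.048,0,0],
    [-0.96,-0.058,0,0],
  ],
)

```text
clock: 17.38
eef_pos: [0.5059, 0.0601, 0.2217]
tcp_rot: [0.738, 0.675, -0.004, -0.002]
ft_force: [0.9, 0.3, -0.4]
opening: 0.747
```

Call:
play_rows(
  moves=[
    [-0.16,-0.01,0,0],
    [-0.29,-0.018,0,0],
    [-0.38,-0.024,0,0],
    [-0.41,-0.025,0,0],
    [-0.41,-0.025,0,0],
    [-0.41,-0.025,0,0],
  ],
)

```text
clock: 18.12
eef_pos: [0.4873, -0.0608, 0.2218]
tcp_rot: [0.738, 0.675, -0.004, -0.002]
ft_force: [0.5, -0.3, -0.8]
opening: 0.748
```

```bash
python3 -c "
from h import *
plan(.4885,-.0615,.114,-5.5)"
```

```text
t 18.12 tcp [ 0.4873 -0.0608  0.2218] yaw -5.1 F [ 0.5 -0.3 -0.8] open 0.748
shares [-0.0008  0.0071  0.3592] twist 0.0011 rows 2.0 1.0
```

Call:
play_rows(
  moves=[
    [-0.001,0.007,0.08,0],
    [-0.001,0.007,0.17,0],
    [-0.001,0.007,0.25,0],
    [-0.001,0.007,0.3,0],
    [-0.001,0.007,0.33,0],
    [-0.001,0.007,0.345,0],
    [-0.001,0.007,0.352,0],
    [-0.001,0.007,0.352,0],
  ],
)

```text
clock: 19.12
eef_pos: [0.4888, -0.0616, 0.1165]
tcp_rot: [0.738, 0.675, -0.004, -0.002]
ft_force: [0.2, 0.7, -0.8]
opening: 0.744
```

Call:
play_rows(
  moves=[
    [0,0,0.003,0],
    [0,0,0.006,0],
    [0,0,0.006,0],
  ],
)

```text
clock: 19.5
eef_pos: [0.4887, -0.0616, 0.1147]
tcp_rot: [0.738, 0.675, -0.004, -0.002]
ft_force: [-0.5, 0.1, -1.0]
opening: 0.743
```

Call:
play_rows(
  moves=[
    [0,0,0.003,0],
    [0,0,0.006,0],
    [0,0,0.006,0],
  ],
)

```text
clock: 19.88
eef_pos: [0.4888, -0.0616, 0.1131]
tcp_rot: [0.738, 0.675, -0.004, -0.002]
ft_force: [-0.6, -0.5, 2.8]
opening: 0.748
```

Call:
play_rows(
  moves=[
    [0,0,0.002,0],
    [0,0,0.003,0],
    [0,0,0.003,0],
  ],
)

```text
clock: 20.25
eef_pos: [0.4888, -0.0617, 0.1129]
tcp_rot: [0.738, 0.675, -0.004, -0.002]
ft_force: [-3.5, 1.3, 11.2]
opening: 0.743
```

Call:
play_rows(
  moves=[
    [0,0,0,0],
    [0,0,0,0],
    [0,0,0,0],
    [0,0,0,0],
  ],
  fingers=1,
)

```text
clock: 20.75
eef_pos: [0.4888, -0.0617, 0.1128]
tcp_rot: [0.738, 0.675, -0.004, -0.002]
ft_force: [0.3, -0.1, -0.1]
opening: 0.995
```

Call:
play_rows(
  moves=[
    [0,0,-0.05,0],
    [0,0,-0.15,0],
    [0,0,-0.3,0],
    [0,0,-0.4,0],
    [0,0,-0.4,0],
  ],
)

```text
clock: 21.38
eef_pos: [0.4914, -0.0616, 0.2362]
tcp_rot: [0.738, 0.675, -0.002, 0.0]
ft_force: [-0.3, 0.2, -0.2]
opening: 1.0
```

```bash
python3 -c "
from h import *
ring((.4885,-.0615),.149,n='w5.png')
a=get_image('scene');save(a,'s2.png');W=cloud(a);p=W[circ(W,.14,.16,(.4885,-.0615),.045)];print(p.mean(0),np.percentile(p[:,2],95),cv2.minEnclosingCircle(p[:,:2].astype(np.float32)))
plan(.552,-.3165,.2,-5.5)
"
```

```text
ring ((0.4878113865852356, -0.06081949174404144), 0.03207864984869957) 1316 z [0.1476 0.1489]
[ 0.49083488 -0.06318177  0.14611769] 0.15033577859802402 ((0.48967283964157104, -0.06256068497896194), 0.03256993740797043)
t 21.48 tcp [ 0.4896 -0.0614  0.2332] yaw -5.1 F [-0.3  0.6 -1.3] open 0.998
shares [-0.8282  0.2837  0.1114] twist 0.0011 rows 5.0 1.0
```

View pics/s2.png

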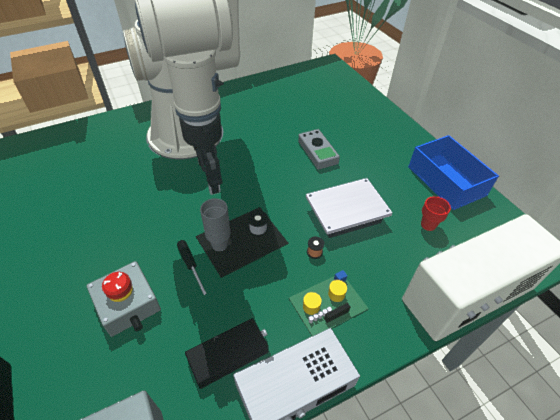

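The scene view shows an empty plate and a three-pot stack at (216,223) on the mat. The rim at 0.149 is right for three nested pots. The mushroom at (117,283) is still down. I'll go above it.

Call:
play_rows(
  moves=[
    [-0.12,0.04,0,0],
    [-0.28,0.09,0,0],
    [-0.45,0.15,0,0],
    [-0.62,0.21,0.03,0],
    [-0.76,0.26,0.07,0],
    [-0.828,0.284,0.11,0],
    [-0.828,0.284,0.111,0],
    [-0.828,0.284,0.111,0],
  ],
)

```text
clock: 22.48
eef_pos: [0.5516, -0.3151, 0.1997]
tcp_rot: [0.738, 0.675, -0.004, -0.002]
ft_force: [-0.3, -0.0, 0.5]
opening: 0.996
```

```bash
python3 -c "
from h import *
o=get_obs();i=get_image('wrist');W=wcloud(i,o)
m=circ(W,.076,.108,(.552,-.3165),.05);p=W[m];print(m.sum(),cv2.minEnclosingCircle(p[:,:2].astype(np.float32)),np.percentile(p[:,2],[2,50,98]))
q=W[circ(W,.054,.066,(.552,-.3165),.1)];print(cv2.minAreaRect(q[:,:2].astype(np.float32)))
plan(.5515,-.3165,.066,-5.5)
"
```

```text
4652 ((0.5511767864227295, -0.3164621591567993), 0.03000963106751442) [0.08474852 0.09941887 0.10191973]
((0.5509495139122009, -0.31641721725463867), (0.12013014405965805, 0.11944226175546646), 7.815064430236816)
t 22.52 tcp [ 0.5519 -0.3151  0.2002] yaw -5.1 F [-0.2  0.   0.2] open 1.001
shares [-0.0036  0.0023  0.4474] twist 0.0012 rows 3.0 1.0
```

Call:
play_rows(
  moves=[
    [-0.0036,0.0015,0.12,0],
    [-0.0036,0.0015,0.25,0],
    [-0.0036,0.0015,0.35,0],
    [-0.0036,0.0015,0.41,0],
    [-0.0036,0.0015,0.435,0],
    [-0.0036,0.0015,0.444,0],
    [-0.0036,0.0015,0.444,0],
  ],
)

```text
clock: 23.4
eef_pos: [0.5518, -0.3167, 0.0679]
tcp_rot: [0.738, 0.675, -0.003, -0.001]
ft_force: [0.5, -0.7, 0.2]
opening: 0.994
```

Call:
play_rows(
  moves=[
    [0,0,0,0],
    [0,0,0,0],
    [0,0,0,0],
    [0,0,0,0],
    [0,0,0,0],
  ],
  fingers=-1,
  grip_force=50,
)

```text
clock: 24.02
eef_pos: [0.5524, -0.3171, 0.0691]
tcp_rot: [0.738, 0.675, -0.003, -0.001]
ft_force: [-1.7, 0.9, 6.6]
opening: 0.679
```

```bash
python3 -c "
from h import *
plan(.5512,-.3165,.067,-5.5);o=get_obs();print(o['q'].round(2),o['wrist_torque'])
"
```

```text
t 24.02 tcp [ 0.5524 -0.3171  0.0691] yaw -5.1 F [-1.7  0.9  6.6] open 0.679
shares [ 0.0017 -0.0041  0.007 ] twist 0.0012 rows 1.0 1.0
[-0.52  0.56  1.72 -0.01  0.87 -0.43] [0.12112356 0.22485656 0.04166327]
```

Call:
play_rows(
  moves=[
    [0,0,0,0.015],
    [0,0,0,0.03],
    [0,0,0,0.045],
    [0,0,0,0.06],
    [0,0,0,0.06],
  ],
)

```text
clock: 24.65
eef_pos: [0.5526, -0.3172, 0.0693]
tcp_rot: [0.851, 0.525, -0.003, 0.0]
ft_force: [1.5, 0.4, -2.2]
opening: 0.677
```

```bash
python3 -c "
from h import *
plan(.5512,-.3165,.067,-54.4);o=get_obs();print(o['wrist_torque'])
"
```

```text
t 24.65 tcp [ 0.5526 -0.3172  0.0693] yaw -26.6 F [ 1.5  0.4 -2.2] open 0.677
shares [-0.0001 -0.0052  0.0076] twist 0.0772 rows 1.0 3.0
[ 0.12905392 -0.2865311   0.19336164]
```

The wrist torque of 0.19 N m at 0.375 rad matches the spring, so the cap is turning without slip. I'll continue to about 0.86 rad.

Call:
play_rows(
  moves=[
    [0,0,0,0.015],
    [0,0,0,0.03],
    [0,0,0,0.045],
    [0,0,0,0.06],
    [0,0,0,0.07],
    [0,0,0,0.077],
    [0,0,0,0.077],
  ],
)

```text
clock: 25.52
eef_pos: [0.553, -0.3173, 0.07]
tcp_rot: [0.952, 0.307, -0.002, 0.001]
ft_force: [-0.9, 0.6, 3.4]
opening: 0.677
```

```bash
python3 -c "
from h import *
plan(.5512,-.3165,.067,-54.4);o=get_obs();print(o['wrist_torque'])
"
```

```text
t 25.52 tcp [ 0.553  -0.3173  0.07  ] yaw -54.2 F [-0.9  0.6  3.4] open 0.677
shares [-0.0033 -0.0057  0.0101] twist 0.0006 rows 1.0 1.0
[0.2881118  0.07980098 0.3311442 ]
```

Call:
play_rows(
  moves=[
    [0,0,0,0],
    [0,0,0,0],
    [0,0,0,0],
    [0,0,0,0],
  ],
  fingers=1,
)

```text
clock: 26.02
eef_pos: [0.5529, -0.3172, 0.0698]
tcp_rot: [0.952, 0.307, -0.003, 0.001]
ft_force: [-1.2, -0.2, 0.9]
opening: 0.999
```

Call:
play_rows(
  moves=[
    [0,0,-0.05,0],
    [0,0,-0.15,0],
    [0,0,-0.3,0],
    [0,0,-0.45,0],
    [0,0,-0.45,0],
    [0,0,-0.45,0],
  ],
)

```text
clock: 26.78
eef_pos: [0.5532, -0.3166, 0.2051]
tcp_rot: [0.952, 0.307, -0.002, 0.001]
ft_force: [-0.4, 0.7, -0.0]
opening: 1.001
```

```bash
python3 -c "
from h import *
o=get_obs();i=get_image('wrist');W=wcloud(i,o);save(i,'w6.png')
m=circ(W,.07,.13,(.552,-.3165),.05);p=W[m];print(m.sum(),cv2.minEnclosingCircle(p[:,:2].astype(np.float32)),np.percentile(p[:,2],[2,50,98]))
d=np.load('i.npz');a=get_image('top');save(a,'t2.png');W=cloud(a)
for k,c,z in(('stack',(.4885,-.0615),.149),('solder',(.485,.05),.048),('wire',(.605,.17),.042)):
  p=W[circ(W,z-.012,z+.008,c,.045)];print(k,p.mean(0).round(3),np.percentile(p[:,2],95).round(3))
plan(.55,-.31,.2,-54)
"
```

```text
4848 ((0.5508627891540527, -0.31657546758651733), 0.030050884932279587) [0.09398744 0.10944088 0.11197195]
stack [ 0.489 -0.06   0.147] 0.152
solder [0.483 0.053 0.048] 0.053
wire [0.61  0.163 0.042] 0.049
t 26.88 tcp [ 0.5527 -0.3163  0.2037] yaw -54.2 F [0.1 0.1 0.1] open 1.0
shares [ 0.0052 -0.0222  0.0124] twist -0.0005 rows 1.0 1.0
```

View pics/t2.png

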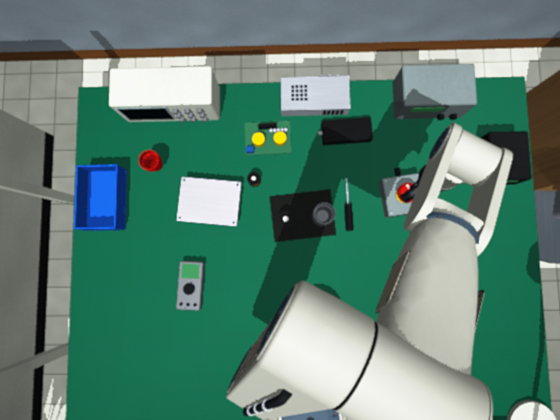

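The mushroom is back up at 0.112. The stack stands at (322,215), and the bystanders and the red pot at (150,160) are where they were. I'm handing in.

```bash
python3 -c "
from plant import *
print(sign_off())"
```

```text
the job is handed in; nothing more can be done
None
```

The job is done and handed in at about 27 s on the robot's clock, with the gripper open and clear of everything.

- **Stop button pressed:** I pushed the mushroom down until it latched. With the tool clear, its top measured 102 mm over the bench.
- **Pots nested:** I took the near pot (`pot_a`) and then `pot_b` off the tester's plate and set each one home in the pot on the mat. The rims measured 117 mm and then 149 mm, the right heights for two and three nested pots on the mat. Placing forces stayed around 12 N.
- **Button released:** I twisted the mushroom about 0.86 rad clockwise and let go. Its top then measured 112 mm, so it had sprung back up.

**Checks that disagreed or were loose:**
- **Camera offset:** the top and scene cameras differed by 2–4 mm in y, so I used close-up wrist views to correct.
- **Grip on the mushroom:** the fingers closed to about 58 mm on the 60 mm cap. The twist torque reached 0.33 N m where I expected about 0.38, so there may have been a little slip.
- **Wire reel:** its last mean position read about 5–7 mm off the first, but that check used a different mask. The reel is at the same pixel in both top views.

The other bystanders and the red look-alike pot look unmoved in the last top view. The last check found no failures.

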